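# Tug-test the centrifuge rotor before a run

### The job

Before the run, check that the rotor is locked on the drive of the open centrifuge: take it by its knob and pull straight up with slowly rising force until you pull with about 15 N (never more than 20 N), hold that pull for about a second, and if the rotor holds, let it down to rest on its seat again. If it comes away from the drive instead, its lock is worn: stand the rotor upright in the middle of the white tray. Either way then close the centrifuge lid fully, without ever dropping the rotor and leaving everything else on the bench where it is.

Things in the scene. Friction and masses are not known exactly. Their poses are not given: they have to be found in the camera images.
- centrifuge: Compact white bench centrifuge, fixed: 240 (x) x 210 (y) x 130 mm high. Origin at the centre of its underside; its x points from the control panel to the lid's hinge. A round steel bowl, 148 mm across inside, opens in the top around the centre, rim at 130 mm. The lid's hinge line runs along the centrifuge's y at x = +110 mm, 131 mm above the bench.
- rotor: Aluminium rotor with a flat top and a black round knob, 0.38 to 0.52 kg, origin at the centre of its flat underside, z up. 112 mm across, 38 mm high to the flat top; the knob above it is 30 mm across, 34 mm tall. It stands on the drive, underside about 66 mm above the bench; the foot is 60 mm across. A catch inside, unseen, locks it to the drive or does not; this changes from start to start.
- rotor_knob (a point): Point to grip from above, on the rotor's axis inside the knob, 60 mm above the rotor's origin, 12 mm below the knob's top, 22 mm above the flat top. A locked rotor first rises freely by 0 to 9 mm (unknown) under its own weight, then the catch bites and it holds the pulls asked for. An unlocked one lifts off with little more than its weight and is clear of the drive 28 mm up.
- drive_seat (a point): Centre of the drive's seat, on which the rotor's underside rests (within 1 mm), on the vertical axis of the bowl; moves up and down with the drive. Once in a while a nearly worn catch bites and then slips under the pull: such a rotor counts as come away.
- drive (a joint): Height of the drive on its rubber mount (m), up is positive, 0 with nothing on it. It gives 1 mm for every 2.5 N: (pull of the hand - weight of the rotor) / 2500 N/m. About -0.002 with the rotor resting on it, +0.004 when the locked rotor is pulled up with 15 N, +0.006 at 20 N.
- lid (a joint): Angle of the lid (rad): 0 closed, about 1.57 upright; starts open at 1.5 to 1.75. A stiff hinge: the lid stays where it is left, and is moved by 3 to 6 N pushed 140 mm from the hinge.
- lid_edge (a point): Middle of the lid's free edge on its outer face. The lid is a shallow box 195 mm from hinge to free edge, 190 mm wide, 33 mm thick, hollow underneath; closed it covers bowl and knob, outer face up at 164 mm above the bench. A grey lip 70 mm wide stands 17 mm out from the free edge, 7 to 17 mm above the lid's underside.
- tray: Shallow white open tray, fixed: 200 x 200 mm outside, walls 4 mm thick and 20 mm high, floor 4 mm thick. Origin at the centre of its underside.
- dish: Bystander: low glass dish 90 mm across, 20 mm high.
- slide_box: Bystander: white plastic slide box 85 x 30 x 32 mm.
- jar: Bystander: white jar 54 mm across, 70 mm high.
- reagent: Bystander: clear bottle 62 mm across, 150 mm high, blue cap.
- cup: Bystander: paper cup 66 mm across, 70 mm high.
- tube_rack: Bystander: grey tube rack 75 x 170 x 45 mm.
- sprayer: Bystander: spray bottle 80 mm across, 217 mm high.

How it is judged:
On the way, in this order (a step that is already met when the one before it is completed fails the run):
1. the rotor is pulled up with about 15 N (the drive stands at least 3.2 mm above its unloaded height, with the rotor on it), or it has come away and stands in the tray (((value of joint drive above 0.0032 m and horizontal distance between rotor and drive_seat below 0.012 m and z of rotor in the frame of drive_seat below 0.016 m) or (horizontal distance between rotor and tray below 0.05 m and height (world z) of rotor below 0.012 m and angle between rotor's own z axis and vertical below 0.1 rad))), for 0.5 s.
2. the lid is closed (value of joint lid below 0.05 rad), for 0.2 s.
At the end, for the whole second after the job is handed in: The lid is closed (within 0.05 rad). The rotor is at rest, upright, and either back down on its seat on the drive (within 6 mm sideways, 4 mm in height) after having held the pull, or, if it came away, standing flat on the tray's floor with its centre within 50 mm of the tray's centre (value of joint lid below 0.05 rad and linear speed of rotor below 0.02 m/s and ((horizontal distance between rotor and drive_seat below 0.006 m and z of rotor in the frame of drive_seat below 0.004 m and angle between rotor's own z axis and vertical below 0.1 rad) or (horizontal distance between rotor and tray below 0.05 m and height (world z) of rotor below 0.012 m and angle between rotor's own z axis and vertical below 0.1 rad))); the robot touches nothing.
It fails at once if the drive is pulled too hard: up by more than 7.4 mm, a pull above about 22 N (value of joint drive above 0.0074 m).
It fails at once if the rotor is dropped: it falls at more than 0.45 m/s out of the fingers (linear speed of rotor above 0.45 m/s and contact force between the fingers and rotor below 0.1 N).
It fails at once if a bystander is shifted by more than 30 mm (distance of any of dish, slide_box, jar, reagent, cup, tube_rack, sprayer from where it was at the start of the episode above 0.03 m).
It also fails if it takes over 66 s, if anything falls off the work surface, if the arm or the gripper's body presses on something with over 40 N, if the wrist force passes 120 N, or if a joint passes its speed limit or range.

### The arm

A 7-joint arm with a two-finger parallel gripper is mounted at the origin on the work surface. World frame = base frame: x ahead of the robot, y to its left, z up, the work surface at z = 0. Lengths are in m, angles in rad, forces in N, time in s.
With the tool pointing down it reaches from about 0.425 to 0.8 m from the base axis. Payload 8.3 kg.
Tool frame: the origin (TCP) lies on the centre line of the jaws, within the pads' length; the fingertips stand 14 mm ahead of it and the grasp point (between the pads) lies 5 mm behind it (env.tip_extent is the distance from the TCP to the fingertips, in m); z points along the fingers, y is the line along which they close (so a half turn about z gives the same grasp; the last joint's range is limited). The gripper opens to 85 mm and grips with 20 to 120 N. Pads are 22 mm wide; open, the fingers measure 114 mm over their backs; the gripper's body (76 mm by 85 mm) begins 54 mm behind the grasp point. The pads swing forward as they close: fully open they stand 13 mm farther back than shut.
Start: joints at [1.286, 0.383, 0.016, 1.37, -0.006, 1.388, -0.046], TCP at [0.138, -0.61, 0.245] pointing down, gripper open.
Joint ranges: [-2.95, 2.95], [-0.25, 2.06], [-1.52, 1.56], [0.18, 2.33], [-1.44, 4.58], [0.02, 2.06], [-3.01, 3.01]. Speed limits (rad/s): [2.39, 2.39, 3.01, 3.01, 3.14, 3.14, 3.14].

### API

Orientations are given as a unit quaternion [w, x, y, z].
In Python, from bench import env gives the robot as it stands.
- The arm moves only by the shell command python3 -m jog 'ROWS' [OPENING] [FORCE]. ROWS is JSON, a list of rows, each a list of 6 numbers: the shift along the tool's x, y, z in mm, then the turn, a rotation vector about the tool's x, y, z in rad. A call has exactly 5 rows; each row is the pose to reach, as a shift and turn from the pose commanded when the call began, along the tool's axes at that moment; what a row does not reach only later rows make up. A row lasts 1/12 s, in which the tool goes at most 41.7 mm and 7.16 degrees, less where a joint would pass 70% of its speed; a pose out of reach is approached as far as the arm can. A call with a gripper value outside its range is refused whole. OPENING is the opening in per cent of the stroke, from 0 (shut) to 100 (fully open), set as the call begins (- or left out, the last holds). The fingers move at their own pace and stop on an object; FORCE is the grip in N (left out, the last holds). Time passes only in rows, so rows that repeat a pose let the fingers close, or fill a call up. It gives the time, the measured TCP pose, the force, the opening and the grip force at its end, in the units of the state.
- env.read_state(): the state, without advancing time (a new reading comes with each control period).
- env.grab_frame(name): name is "side" or "top"; returns the picture (420x560x3 uint8, red, green, blue); there is no depth.
- env.camera_info(name): a dict with "camera_matrix" (3x3 intrinsics, pixels), "dist" ([k1, k2, p1, p2, k3] as OpenCV has them; the pictures are not rectified), "world_from_camera" (4x4, takes a point from camera to world coordinates). Camera axes: x right, y up, looking along -z (the intrinsics and any distortion apply to the point x, -y, -z); pixel columns grow to the right and rows downward; lengths in m; the calibration is good to about 2 mm. A picture is of the moment at which its call begins. camera_info takes no time and is no camera call.
- env.finish_job(): hands the job in; it is judged then, once.
Trained networks look in the newest picture that a camera, given by its name, has taken for a name from the list of things; names that differ only in an ending like _2 or _b are one class to them, and where a whole thing is asked for, a point or a joint stands for the part that bears it (a point fixed in the world has none). Each returns a list of dicts, best first, with "confidence" (0 to 1); they miss things now and then, are a little off and sometimes report something else, mostly with a low value. They report only what shows in the picture. A call takes as long as a camera call.
- env.recognise(camera, name): "centre" ([x, y, z] in m, in the coordinates of the camera as it stood for that picture, good to about 4 mm: the middle of the surface that is visible of it).
- env.place_of(camera, name): "centre" ([x, y, z] in m, in the coordinates of the camera as it stood for that picture, good to about 4 mm: a listed point, or the origin of a listed thing).
The state is a dict: "clock": time; "joints": joint angles; "joint_velocities": joint speeds; "effort": joint torques, N m; "tool_pos": TCP position; "ee_rot": TCP orientation; "contact_force": force on the tool from outside, world axes, zero at the start; "moment": the same for the moment, N m; "opening": opening from 0.0 (shut) to 1.0 (fully open); "grip_force": force on a finger pad.
Only numpy, scipy, OpenCV 4.12 (cv2) and the standard library are available. Lean on these libraries where they do the work, as an engineer would, in place of code of your own. Each camera call takes 0.05 s, during which the arm holds its last target. There are 200 camera calls.

## Working session

There is one attempt and no reset: what is moved stays moved. The work goes in short steps, Python scripts to look and compute and a shell command to move; the robot and the scene stay as the last step left them, time stands still between calls to the robot, and variables do not carry over. Pictures are saved under pics/ and viewed, at most 10 in all, crops included, and the job is handed in when it is done.

```bash
mkdir -p pics
cat > h.py <<'E'
import numpy as np, cv2
from bench import env
def w(cam,p):
    T=np.array(env.camera_info(cam)["world_from_camera"]); return (T@np.r_[p,1])[:3]
def find(cam,n,f=env.place_of):
    return [(np.round(w(cam,d["centre"]),4).tolist(),round(d["confidence"],2)) for d in f(cam,n)[:2]]
def pic(cam,name):
    im=env.grab_frame(cam); cv2.imwrite("pics/"+name,im[:,:,::-1]); return im
E
python3 - <<'E'
from h import *
s=env.read_state(); print({k:np.round(v,3).tolist() for k,v in s.items()})
a=pic("side","s0.png");b=pic("top","t0.png")
cv2.imwrite("pics/b0.png",cv2.resize(np.hstack([a,b]),(800,300))[:,:,::-1])
for c in("side","top"):
    for n in("centrifuge","rotor","rotor_knob","drive_seat","lid_edge","tray","dish","slide_box","jar","reagent","cup","tube_rack","sprayer"): print(c,n,find(c,n))
E
```

```text
{'clock': 0.0, 'joints': [1.286, 0.384, 0.016, 1.371, -0.006, 1.388, -0.047], 'joint_velocities': [0.0, 0.001, -0.001, -0.001, -0.001, 0.0, -0.001], 'effort': [-0.002, -62.76, 0.843, -37.183, 0.016, 0.014, -0.0], 'tool_pos': [0.137, -0.609, 0.244], 'ee_rot': [-0.001, 0.994, 0.111, -0.0], 'contact_force': [0.099, 0.374, -0.02], 'moment': [-0.003, -0.007, -0.01], 'grip_force': 0.0, 'opening': 0.998}
side centrifuge [([0.4776, -0.0936, 0.0005], 0.74)]
side rotor [([0.4779, -0.0918, 0.0653], 0.94)]
side rotor_knob [([0.476, -0.0906, 0.1264], 0.7)]
side drive_seat [([0.7066, 0.31, -0.0023], 0.65)]
side lid_edge [([0.3689, -0.2249, 0.3159], 0.77)]
side tray [([0.4656, 0.3734, -0.0024], 0.71)]
side dish [([0.6915, 0.1816, -0.0023], 0.76)]
side slide_box [([0.3788, 0.1152, -0.0018], 0.57)]
side jar [([0.7048, 0.311, -0.0031], 0.89)]
side reagent [([0.6581, -0.4264, -0.0011], 0.89)]
side cup [([0.5798, -0.5551, 0.0013], 0.88)]
side tube_rack [([0.3744, -0.5175, 0.0024], 0.73)]
side sprayer [([0.6467, 0.4479, -0.0018], 0.87)]
top centrifuge [([0.4827, -0.0937, -0.0065], 0.83)]
top rotor [([0.4765, -0.095, 0.0611], 0.89), ([0.4684, 0.3749, -0.0036], 0.68)]
top rotor_knob [([0.4782, -0.089, 0.1257], 0.89), ([0.6504, 0.4544, 0.0002], 0.65)]
top drive_seat []
top lid_edge [([0.6626, -0.4264, 0.0003], 0.39)]
top tray [([0.4667, 0.3738, -0.0027], 0.72)]
top dish [([0.692, 0.176, 0.0013], 0.64)]
top slide_box [([0.376, 0.1151, 0.0006], 0.72)]
top jar [([0.705, 0.3121, -0.001], 0.67), ([0.3664, -0.2262, 0.3163], 0.2)]
top reagent [([0.4739, -0.0982, 0.0648], 0.19), ([0.4829, -0.0922, -0.0006], 0.17)]
top cup []
top tube_rack []
top sprayer [([0.648, 0.4573, -0.0024], 0.87)]
```

View pics/s0.png

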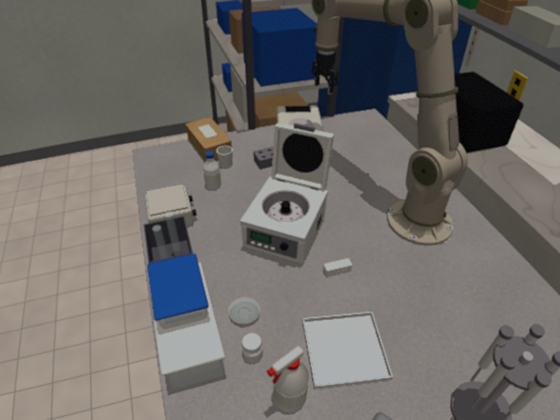

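View pics/t0.png

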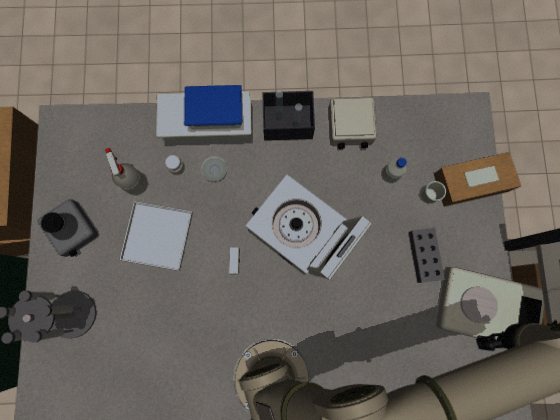

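```bash
cat >> h.py <<'E'
from scipy.spatial.transform import Rotation as R
def to(x,y,z,s=None):
    s=s or env.read_state(); q=s["ee_rot"]; r=R.from_quat([q[1],q[2],q[3],q[0]])
    tx=r.as_matrix()[:,0].copy(); tx[2]=0; tx/=np.linalg.norm(tx); zz=np.array([0,0,-1.]); 
    t=R.from_matrix(np.c_[tx,np.cross(zz,tx),zz])
    print("t",round(s["clock"],2),"tcp",np.round(s["tool_pos"],4),"F",np.round(s["contact_force"],2),"shift mm",np.round(r.inv().apply(np.array([x,y,z])-s["tool_pos"])*1e3,1),"rot",np.round((r.inv()*t).as_rotvec(),3),"yaw",np.round(np.arctan2(tx[1],tx[0]),3),"q",np.round(s["joints"],2))
E
python3 -m jog '[[0,0,-35,0,0,0],[0,0,-70,0,0,0],[0,0,-105,0,0,0],[0,0,-140,0,0,0],[0,0,-150,0,0,0]]' 100 60
python3 -m jog '[[22,-21,0,0,0,0],[44,-42,0,0,0,0],[66,-64,0,0,0,0],[88,-86,0,0,0,0],[110,-107,0,0,0,0]]'
python3 -c "from h import *;to(.4775,-.0925,.24)"
```

```text
clock: 1.82
tool_pos: [0.1377, -0.6104, 0.4019]
ee_rot: [0.004, 0.994, 0.111, 0.001]
contact_force: [-0.4, -0.4, 1.4]
opening: 0.996
grip_force: 0.0
clock: 2.23
tool_pos: [0.2219, -0.4797, 0.3954]
ee_rot: [0.0, 0.994, 0.111, 0.0]
contact_force: [1.7, 0.5, 0.5]
opening: 1.002
grip_force: 0.0
t 2.23 tcp [ 0.2219 -0.4797  0.3954] F [1.67 0.48 0.53] shift mm [ 334.5 -321.5  155.3] rot [ 0. -0. -0.] yaw 0.222 q [ 1.12  0.15 -0.05  1.34  0.01  1.65 -0.28]
```

```bash
python3 -m jog '[[22,-21,0,0,0,0],[44,-42,0,0,0,0],[66,-64,0,0,0,0],[88,-86,0,0,0,0],[110,-107,0,0,0,0]]' |grep -E "pos|force"
python3 -m jog '[[22,-21,0,0,0,0],[44,-42,0,0,0,0],[66,-64,0,0,0,0],[88,-86,0,0,0,0],[110,-107,0,0,0,0]]'|grep -E "pos|force"
python3 -m jog '[[22,-21,0,0,0,0],[44,-42,0,0,0,0],[66,-64,0,0,0,0],[88,-86,0,0,0,0],[88,-86,0,0,0,0]]'|grep -E "pos|force"
python3 - <<'E'
from h import *
to(.4775,-.0925,.24)
a=pic("side","s1.png");b=pic("top","t1.png")
for c in("side","top"):
    for n in("centrifuge","rotor","rotor_knob","lid_edge"): print(c,n,find(c,n))
E
```

```text
tool_pos: [0.3056, -0.351, 0.3956]
contact_force: [0.5, -0.0, -0.4]
grip_force: 0.0
tool_pos: [0.3894, -0.2223, 0.3956]
contact_force: [0.1, -0.8, 0.2]
grip_force: 0.0
tool_pos: [0.458, -0.1142, 0.3955]
contact_force: [-0.5, 0.2, -0.1]
grip_force: 0.0
t 3.48 tcp [ 0.458  -0.1142  0.3955] F [-0.45  0.23 -0.06] shift mm [ 23.7 -16.4 155.5] rot [-0.002 -0.002  0.   ] yaw 0.231 q [ 0.66  0.05 -0.5   1.46  0.02  1.64 -1.18]
side centrifuge [([0.3791, -0.515, 0.0044], 0.72), ([0.4771, -0.0946, 0.0016], 0.58)]
side rotor [([0.4772, -0.0908, 0.0645], 0.88)]
side rotor_knob [([0.4798, -0.088, 0.1272], 0.95)]
side lid_edge [([0.3686, -0.2245, 0.3193], 0.68), ([0.6606, -0.4274, 0.0025], 0.26)]
top centrifuge [([0.4835, -0.0935, -0.0012], 0.7)]
top rotor [([0.475, -0.0939, 0.0657], 0.65)]
top rotor_knob [([0.4801, -0.0893, 0.1254], 0.57)]
top lid_edge [([0.3671, -0.227, 0.3156], 0.92)]
```

View pics/s1.png

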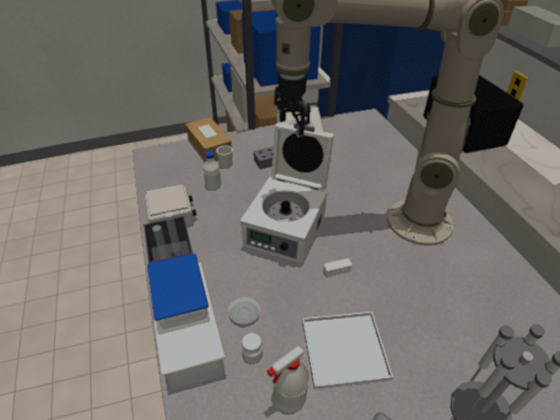

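The gripper is clear of the lid, above the knob at about (285,207). I'll align over the knob and descend.

```bash
python3 -m jog '[[12,-9,15,0,0,0],[24,-17,50,0,0,0],[24,-17,90,0,0,0],[24,-17,130,0,0,0],[24,-17,165,0,0,0]]' |grep -E "pos|force"
python3 -m jog '[[0,0,15,0,0,0],[0,0,30,0,0,0],[0,0,40,0,0,0],[0,0,40,0,0,0],[0,0,40,0,0,0]]'|grep -E "pos|force"
python3 - <<'E'
from h import *
to(.4778,-.0915,.122)
pic("top","t2.png");a=pic("side","s2.png"); cv2.imwrite("pics/c2.png",cv2.resize(a[60:290,180:400],None,fx=2.5,fy=2.5)[:,:,::-1])
E
```

```text
tool_pos: [0.4747, -0.0988, 0.2281]
contact_force: [0.0, -0.0, 0.2]
grip_force: 0.0
tool_pos: [0.4754, -0.099, 0.1906]
contact_force: [0.6, 0.3, 0.9]
grip_force: 0.0
t 4.82 tcp [ 0.4754 -0.099   0.1906] F [0.64 0.27 0.93] shift mm [ 4.  -6.8 68.6] rot [-0.  0. -0.] yaw 0.222 q [ 0.62  0.16 -0.52  1.8   0.08  1.21 -1.28]
```

View pics/c2.png

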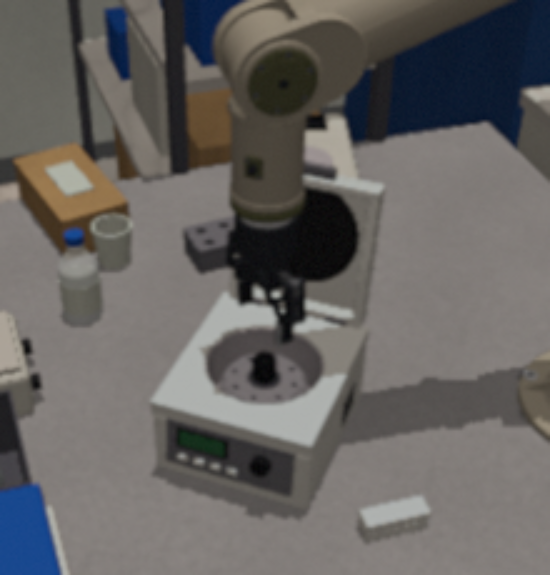

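The gripper is above the bowl and slightly off-axis, as the numbers also say. I'll correct that and go down.

```bash
python3 -m jog '[[4,-7,0,0,0,0],[4,-7,20,0,0,0],[4,-7,40,0,0,0],[4,-7,40,0,0,0],[4,-7,40,0,0,0]]' |grep -E "pos|force"
python3 -c "from h import *;to(.4778,-.0915,.122)"
```

```text
tool_pos: [0.4776, -0.0905, 0.1505]
contact_force: [-0.1, -0.9, 0.5]
grip_force: 0.0
t 5.33 tcp [ 0.4776 -0.0905  0.1505] F [-0.12 -0.91  0.52] shift mm [-0.   1.  28.5] rot [-0.001  0.001 -0.   ] yaw 0.222 q [ 0.59  0.2  -0.53  1.85  0.11  1.12 -1.32]
```

```bash
python3 -m jog '[[0,1,10,0,0,0],[0,1,20,0,0,0],[0,1,28,0,0,0],[0,1,28,0,0,0],[0,1,28,0,0,0]]' |grep -E "pos|force"
python3 -m jog '[[0,0,0,0,0,0],[0,0,0,0,0,0],[0,0,0,0,0,0],[0,0,0,0,0,0],[0,0,0,0,0,0]]' 50 60|grep -E "pos|force|open"
python3 -c "from h import *;to(.4778,-.0915,.122)"
```

```text
tool_pos: [0.4776, -0.092, 0.1218]
contact_force: [0.6, 0.2, -0.1]
grip_force: 0.0
tool_pos: [0.4782, -0.0921, 0.1226]
contact_force: [-0.2, -0.8, 0.4]
opening: 0.502
grip_force: 0.0
t 6.17 tcp [ 0.4782 -0.0921  0.1226] F [-0.16 -0.77  0.45] shift mm [-0.2 -0.7  0.6] rot [ 0. -0. -0.] yaw 0.222 q [ 0.59  0.23 -0.52  1.88  0.13  1.06 -1.34]
```

```bash
python3 -m jog '[[0,0,0,0,0,0],[0,0,0,0,0,0],[0,0,0,0,0,0],[0,0,0,0,0,0],[0,0,0,0,0,0]]' 20 70|grep -E "pos|force|open"
python3 -m jog '[[0,0,0,0,0,0],[0,0,0,0,0,0],[0,0,0,0,0,0],[0,0,0,0,0,0],[0,0,0,0,0,0]]' |grep -E "pos|force|open"
```

```text
tool_pos: [0.478, -0.092, 0.1224]
contact_force: [-0.8, 1.0, 1.1]
opening: 0.33
grip_force: 68.8
tool_pos: [0.478, -0.092, 0.1223]
contact_force: [-0.0, 0.7, 0.9]
opening: 0.329
grip_force: 68.8
```

```bash
python3 -m jog '[[0,0,-0.4,0,0,0],[0,0,-0.8,0,0,0],[0,0,-1.2,0,0,0],[0,0,-1.6,0,0,0],[0,0,-2,0,0,0]]'|grep -E "pos|contact"
python3 -m jog '[[0,0,-0.4,0,0,0],[0,0,-0.8,0,0,0],[0,0,-1.2,0,0,0],[0,0,-1.6,0,0,0],[0,0,-2,0,0,0]]'|grep -E "pos|contact"
```

```text
tool_pos: [0.4778, -0.0921, 0.1241]
contact_force: [0.7, -0.3, -3.9]
tool_pos: [0.4777, -0.0921, 0.1261]
contact_force: [0.1, -0.8, -4.3]
```

```bash
for i in 1; do python3 -m jog '[[0,0,-0.4,0,0,0],[0,0,-0.8,0,0,0],[0,0,-1.2,0,0,0],[0,0,-1.6,0,0,0],[0,0,-2,0,0,0]]'|grep -E "pos|contact"; done
python3 -m jog '[[0,0,-0.4,0,0,0],[0,0,-0.8,0,0,0],[0,0,-1.2,0,0,0],[0,0,-1.6,0,0,0],[0,0,-2,0,0,0]]'|grep -E "pos|contact"
```

```text
tool_pos: [0.478, -0.0921, 0.1284]
contact_force: [-0.1, 0.6, -4.6]
tool_pos: [0.478, -0.0921, 0.1304]
contact_force: [0.1, 0.5, -5.0]
```

```bash
python3 -m jog '[[0,0,-0.4,0,0,0],[0,0,-0.8,0,0,0],[0,0,-1.2,0,0,0],[0,0,-1.6,0,0,0],[0,0,-2,0,0,0]]'|grep -E "pos|contact"
python3 -m jog '[[0,0,-0.4,0,0,0],[0,0,-0.8,0,0,0],[0,0,-1.2,0,0,0],[0,0,-1.6,0,0,0],[0,0,-2,0,0,0]]'|grep -E "pos|contact"
```

```text
tool_pos: [0.4778, -0.092, 0.1321]
contact_force: [1.5, 0.0, -8.7]
tool_pos: [0.4778, -0.092, 0.134]
contact_force: [1.7, 0.1, -13.0]
```

```bash
python3 -m jog '[[0,0,-0.2,0,0,0],[0,0,-0.4,0,0,0],[0,0,-0.6,0,0,0],[0,0,-0.8,0,0,0],[0,0,-0.8,0,0,0]]'|grep -E "pos|contact"
python3 -m jog '[[0,0,0,0,0,0],[0,0,0,0,0,0],[0,0,0,0,0,0],[0,0,0,0,0,0],[0,0,0,0,0,0]]'|grep -E "pos|contact"
```

```text
tool_pos: [0.4778, -0.092, 0.1349]
contact_force: [1.8, -0.3, -14.4]
tool_pos: [0.4778, -0.092, 0.135]
contact_force: [1.4, -0.7, -15.1]
```

```bash
python3 -m jog '[[0,0,-0.1,0,0,0],[0,0,-0.2,0,0,0],[0,0,-0.2,0,0,0],[0,0,-0.2,0,0,0],[0,0,-0.2,0,0,0]]'|grep -E "pos|contact"
python3 -m jog '[[0,0,0,0,0,0],[0,0,0,0,0,0],[0,0,0,0,0,0],[0,0,0,0,0,0],[0,0,0,0,0,0]]'|grep -E "pos|contact"
python3 -m jog '[[0,0,0,0,0,0],[0,0,0,0,0,0],[0,0,0,0,0,0],[0,0,0,0,0,0],[0,0,0,0,0,0]]'|grep -E "pos|contact"
```

```text
tool_pos: [0.4779, -0.092, 0.1353]
contact_force: [1.5, -0.6, -15.4]
tool_pos: [0.4779, -0.0921, 0.1353]
contact_force: [1.4, 0.6, -16.1]
tool_pos: [0.4779, -0.092, 0.1353]
contact_force: [0.4, 0.1, -16.3]
```

```bash
python3 -m jog '[[0,0,1,0,0,0],[0,0,2,0,0,0],[0,0,3,0,0,0],[0,0,4,0,0,0],[0,0,5,0,0,0]]'|grep -E "pos|contact"
python3 -m jog '[[0,0,1,0,0,0],[0,0,2,0,0,0],[0,0,3,0,0,0],[0,0,4,0,0,0],[0,0,5,0,0,0]]'|grep -E "pos|contact"
python3 -m jog '[[0,0,1,0,0,0],[0,0,2,0,0,0],[0,0,2.8,0,0,0],[0,0,2.8,0,0,0],[0,0,2.8,0,0,0]]'|grep -E "pos|contact"
```

```text
tool_pos: [0.4785, -0.0922, 0.1309]
contact_force: [-0.0, -0.4, -6.2]
tool_pos: [0.4784, -0.0921, 0.1256]
contact_force: [-0.6, -0.9, -4.5]
tool_pos: [0.4783, -0.0921, 0.1229]
contact_force: [0.1, 0.0, -0.2]
```

The rotor held and sits on its seat again. I'll release it, lift clear and go behind the lid.

```bash
python3 -m jog '[[0,0,0,0,0,0],[0,0,0,0,0,0],[0,0,0,0,0,0],[0,0,0,0,0,0],[0,0,0,0,0,0]]' 80|grep -E "pos|contact|open"
python3 -m jog '[[0,0,-4,0,0,0],[0,0,-15,0,0,0],[0,0,-30,0,0,0],[0,0,-55,0,0,0],[0,0,-90,0,0,0]]'|grep -E "pos|contact"
python3 -m jog '[[0,0,-38,0,0,0],[0,0,-76,0,0,0],[0,0,-114,0,0,0],[0,0,-150,0,0,0],[0,0,-187,0,0,0]]' 0|grep -E "pos|contact|open"
python3 - <<'E'
from h import *
to(.386,-.282,.405)
for c in("side","top"):
    a=pic(c,c+"3.png")
    for n in("rotor","rotor_knob","lid_edge"): print(c,n,find(c,n))
E
```

```text
tool_pos: [0.4781, -0.0921, 0.1226]
contact_force: [-0.3, 0.2, 0.2]
opening: 0.798
tool_pos: [0.4766, -0.0918, 0.2125]
contact_force: [1.2, -1.2, -0.0]
tool_pos: [0.4773, -0.0917, 0.4027]
contact_force: [1.1, 0.0, 0.2]
opening: 0.086
t 14.08 tcp [ 0.4773 -0.0917  0.4027] F [1.14 0.   0.19] shift mm [-131.   165.5   -2.4] rot [ 0.001 -0.001 -0.   ] yaw 0.222 q [ 0.61  0.08 -0.53  1.41  0.04  1.66 -1.26]
side rotor [([0.6601, -0.4276, 0.001], 0.7), ([0.4794, -0.0927, 0.0654], 0.66)]
side rotor_knob [([0.4806, -0.0877, 0.1232], 0.63)]
side lid_edge []
top rotor []
top rotor_knob [([0.3799, -0.514, -0.002], 0.5)]
top lid_edge [([0.367, -0.2274, 0.3179], 0.63)]
```

```bash
python3 -m jog '[[-26,33,0,0,0,0],[-52,66,0,0,0,0],[-78,99,0,0,0,0],[-105,132,0,0,0,0],[-131,165,0,0,0,0]]' 0|grep -E "pos|contact"
python3 -m jog '[[0,0,20,0,0,0],[0,0,40,0,0,0],[0,0,60,0,0,0],[0,0,80,0,0,0],[0,0,94,0,0,0]]'|grep -E "pos|contact|open"
python3 - <<'E'
from h import *
to(.386,-.282,.309)
a=pic("side","s4.png");b=pic("top","t4.png")
z=lambda i:cv2.resize(i,(400,300))
cv2.imwrite("pics/c4.png",np.hstack([z(a[60:240,190:430]),z(b[180:330,260:460])])[:,:,::-1])
E
```

```text
tool_pos: [0.3859, -0.281, 0.3988]
contact_force: [0.9, -0.7, -0.7]
tool_pos: [0.3864, -0.2792, 0.3026]
contact_force: [1.1, -0.4, 0.1]
opening: 0.0
t 15.32 tcp [ 0.3864 -0.2792  0.3026] F [ 1.13 -0.36  0.15] shift mm [-1.   2.6 -6.4] rot [-0.003  0.002 -0.   ] yaw 0.222 q [ 0.87  0.06 -0.32  1.64  0.02  1.45 -0.81]
```

View pics/c4.png

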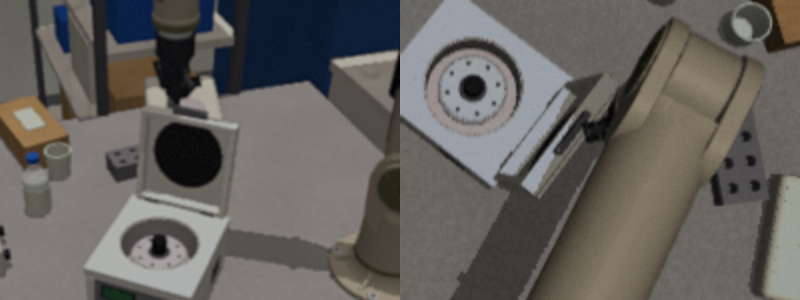

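The fingers are behind the lid edge and clear of it. Now I'll push it over.

```bash
python3 -m jog '[[8,-6,-1,0,0,0],[16,-12,-3,0,0,0],[24,-18,-5,0,0,0],[32,-24,-6,0,0,0],[37,-29,-7,0,0,0]]'|grep -E "pos|contact"
python3 -m jog '[[10,-8,-1,0,0,0],[20,-15,-2,0,0,0],[30,-23,-3,0,0,0],[40,-31,-4,0,0,0],[50,-38,-5,0,0,0]]'|grep -E "pos|contact"
python3 - <<'E'
from h import *
p=np.array(env.read_state()["tool_pos"])-[.478,-.0925,.145]
print("X",110-1e3*(p@[-.637,-.77,0]),"Y",1e3*(p@[.77,-.637,0]),"H",1e3*p[2])
for c in("side","top"): pic(c,c+"5.png");print(find(c,"lid_edge"))
E
```

```text
tool_pos: [0.4189, -0.2422, 0.3138]
contact_force: [0.3, -1.8, 0.4]
tool_pos: [0.4583, -0.1941, 0.3178]
contact_force: [-1.9, -2.2, -0.2]
X 19.199903904134445 Y 49.50912856661846 H 172.76582995623355
[([0.4321, -0.1495, 0.3256], 0.73)]
[([0.4314, -0.1463, 0.3248], 0.96), ([0.5794, -0.5515, -0.0007], 0.52)]
```

```bash
python3 -m jog '[[8,-6,2,0,0,0],[16,-12,5,0,0,0],[24,-18,8,0,0,0],[32,-24,11,0,0,0],[39,-30,14,0,0,0]]'|grep -E "pos|contact"
python3 -m jog '[[7,-5,5,0,0,0],[14,-10,10,0,0,0],[21,-16,16,0,0,0],[28,-21,22,0,0,0],[34,-26,28,0,0,0]]'|grep -E "pos|contact"
python3 -m jog '[[6,-5,7,0,0,0],[11,-9,14,0,0,0],[17,-13,22,0,0,0],[22,-17,30,0,0,0],[27,-21,38,0,0,0]]'|grep -E "pos|contact"
python3 - <<'E'
from h import *
p=np.array(env.read_state()["tool_pos"])-[.478,-.0925,.145]
print("X",110-1e3*(p@[-.637,-.77,0]),"Y",1e3*(p@[.77,-.637,0]),"H",1e3*p[2])
for c in("side","top"): pic(c,c+"6.png");print(find(c,"lid_edge"))
E
```

```text
tool_pos: [0.4897, -0.1564, 0.3029]
contact_force: [-0.6, -2.1, -0.0]
tool_pos: [0.5171, -0.1238, 0.2747]
contact_force: [-0.9, -0.5, 0.4]
tool_pos: [0.5386, -0.0977, 0.2366]
contact_force: [-1.3, -1.1, 0.5]
X 144.6312827052722 Y 49.955745871482954 H 91.60899684152047
[([0.5153, -0.0456, 0.2297], 0.87), ([0.6911, 0.1855, -0.0029], 0.62)]
[([0.5201, -0.043, 0.2258], 0.81)]
```

```bash
python3 -m jog '[[4,-3,11,0,0,0],[7,-6,22,0,0,0],[10,-8,33,0,0,0],[12,-10,44,0,0,0],[12,-10,52,0,0,0]]'|grep -E "pos|contact"
python3 -m jog '[[0,0,2,0,0,0],[0,0,4,0,0,0],[0,0,6,0,0,0],[0,0,7,0,0,0],[0,0,7,0,0,0]]'|grep -E "pos|contact"
```

```text
tool_pos: [0.5475, -0.0847, 0.1836]
contact_force: [0.4, 0.4, 0.4]
tool_pos: [0.5478, -0.0859, 0.1786]
contact_force: [-0.4, 0.6, 0.0]
```

```bash
python3 -m jog '[[0,0,1,0,0,0],[0,0,2,0,0,0],[0,0,3,0,0,0],[0,0,3,0,0,0],[0,0,3,0,0,0]]'|grep -E "pos|contact"
python3 - <<'E'
from h import *
a=pic("side","s7.png");b=pic("top","t7.png")
for c in("side","top"): print(find(c,"lid_edge"))
z=lambda i:cv2.resize(i,(400,300))
cv2.imwrite("pics/c7.png",np.hstack([z(a[120:270,200:400]),z(b[150:300,220:420])])[:,:,::-1])
E
```

```text
tool_pos: [0.548, -0.0859, 0.178]
contact_force: [-7.2, 1.3, 17.8]
[([0.5328, -0.0246, 0.1643], 0.62)]
[([0.5347, -0.0261, 0.1631], 0.65)]
```

View pics/c7.png

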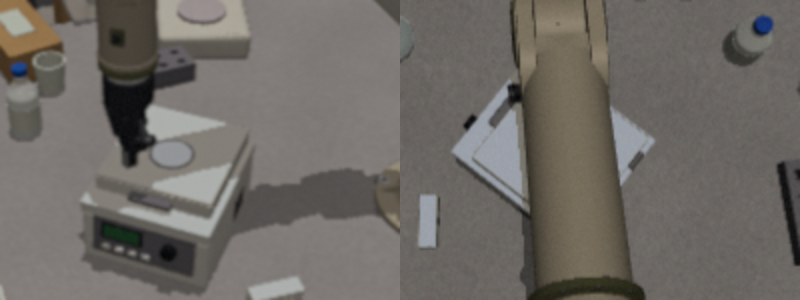

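The lid is down: its edge is at 0.164 m and it resisted with 18 N. I'll retreat and check it clear of the arm.

```bash
python3 -m jog '[[0,0,-5,0,0,0],[0,0,-25,0,0,0],[0,0,-60,0,0,0],[0,0,-95,0,0,0],[0,0,-130,0,0,0]]'|grep -E "pos|contact"
python3 -m jog '[[0,0,0,0,0,0],[0,0,0,0,0,0],[0,0,0,0,0,0],[0,0,0,0,0,0],[0,0,0,0,0,0]]'|grep -E "pos|contact"
python3 - <<'E'
from h import *
a=pic("side","s8.png");pic("top","t8.png")
for c in("side","top"): print(find(c,"lid_edge"))
cv2.imwrite("pics/c8.png",cv2.resize(a[130:280,200:400],None,fx=3,fy=3)[:,:,::-1])
E
```

```text
tool_pos: [0.5474, -0.0858, 0.3071]
contact_force: [0.9, 0.3, -0.1]
tool_pos: [0.5472, -0.0859, 0.304]
contact_force: [-0.6, -0.8, -0.2]
[([0.5317, -0.0269, 0.1683], 0.88), ([0.6477, 0.4511, -0.0051], 0.55)]
[([0.5339, -0.0265, 0.162], 0.98)]
```

View pics/c8.png

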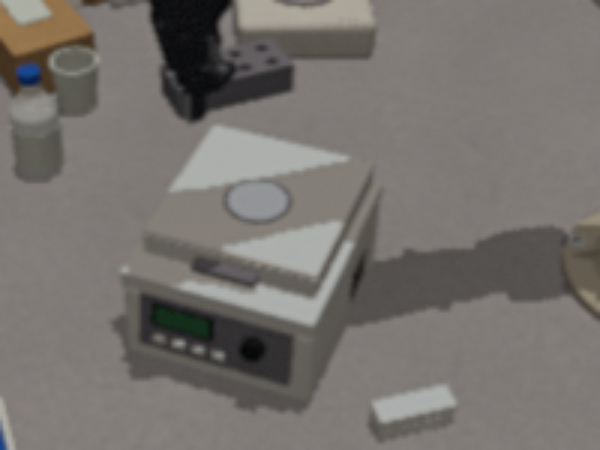

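The lid lies flat and shut, with its lip at about (225,270) in the crop, and the gripper is free above it.

```bash
python3 -c "from bench import env;print(env.finish_job())"
```

```text
the job is handed in; nothing more can be done
None
```

The rotor is locked: it held a pull of 15–16 N for over a second and I lowered it back onto its seat, then closed the lid fully and handed the job in (no verdict was returned).

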